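# Sort the fish-room salt jars by weight and put the scoop away

## Robot

A 6-joint arm with a two-finger parallel gripper is mounted at the origin on the work surface. World frame = base frame: x ahead of the robot, y to its left, z up, the work surface at z = 0. Lengths are in m, angles in degrees, forces in N, time in s.
With the tool pointing down it reaches from about 0.375 to 0.9 m from the base axis. Payload 3.1 kg.
Tool frame: the origin (TCP) lies at the very end of the fingers, on their centre line; the grasp point (between the pads) lies 19 mm behind it; z points along the fingers, y is the line along which they close (so a half turn about z gives the same grasp; the last joint's range is limited). The gripper opens to 87 mm and grips with 3 to 60 N. Pads are 19 mm wide; open, the fingers measure 117 mm over their backs; the gripper's body (75 mm by 190 mm) begins 51 mm behind the grasp point.
Start: joints at [54.288, 30.224, 82.088, -0, 67.689, -10.227], TCP at [0.269, 0.564, 0.223] pointing down, gripper open.
Joint ranges: [-176.69, 176.69], [-43.24, 126.21], [12.49, 139.97], [-82, 262], [0, 151.66], [-163.58, 163.58]. Speed limits (degrees/s): [159.86, 159.86, 180, 180, 180, 180].

## Interface

Orientations are given as a 3x3 rotation matrix whose columns are the frame's x, y, z axes.
In Python, from rig import bot gives the robot as it stands.
- The arm moves only by the tool move_arm, never from a script. Its argument "increments" is a list of rows, each an object with "xyz": the shift along the tool's x, y, z in mm, a list of three; "roll": the turn about the tool's z in rad; "grip": the opening in per cent of the stroke, from 0 (shut) to 100 (fully open). A call has 1 to 5 rows; each row shifts and turns the commanded pose from where the row before left it, along the tool's axes as they then stand; what a row does not reach is not made up. A row lasts 1/12 s, in which the tool goes at most 41.7 mm and 7.16 degrees, less where a joint would pass 70% of its speed; a pose out of reach is approached as far as the arm can. A call is refused whole if a number of a shift passes 41.7 or a number of a turn 0.125, either way. A call with a gripper value outside its range is refused whole. The fingers move at their own pace and stop on an object; the grip force is fixed at half the most. Time passes only in rows, so rows that do not move let the fingers close. It gives the time, the measured TCP pose, the force, the opening and the grip force at its end, in the units of the state.
- bot.read_state(): the state, without advancing time (a new reading comes with each control period).
- bot.capture(name): name is "side" or "top" or "wrist"; returns (picture, depth): 400x640x3 uint8, red, green, blue; 400x640 float32, m along the optical axis (not along the pixel's ray), 0 where there is no reading.
- bot.camera_model(name): a dict with "intrinsics" (3x3 intrinsics, pixels), "D" ([k1, k2, p1, p2, k3] as OpenCV has them; the pictures are not rectified), "rvec" (rotation vector, rad) and "tvec" (3), from world to camera coordinates, as OpenCV has them; the wrist camera has in their place "tool_from_camera" (4x4, takes a point from camera to tool coordinates, whose origin is the TCP and whose axes are the flange's). Camera axes: x right, y down, z forward; pixel columns grow to the right and rows downward; lengths in m; the calibration is good to about 2 mm. A picture is of the moment at which its call begins: read the wrist's pose just before it. camera_model takes no time and is no camera call.
- bot.hand_in(): hands the job in; it is judged then, once.
Trained networks look in the newest picture that a camera, given by its name, has taken for a name from the list of things; names that differ only in an ending like _2 or _b are one class to them, and where a whole thing is asked for, a point or a joint stands for the part that bears it (a point fixed in the world has none). Each returns a list of dicts, best first, with "conf" (0 to 1); they miss things now and then, are a little off and sometimes report something else, mostly with a low value. They report only what shows in the picture. A call takes as long as a camera call.
- bot.spot_in(label, camera): "at" ([x, y, z] in m, in the coordinates of the camera as it stood for that picture, good to about 4 mm: the middle of the surface that is visible of it).
- bot.trace(label, camera): "mask" (400x640 bool, what is visible of it).
The state is a dict: "time_s": time; "joint_positions": joint angles; "qvel": joint speeds; "tau": joint torques, N m; "position": TCP position; "tcp_rot": TCP orientation; "force": force on the tool from outside, world axes, zero at the start; "moment": the same for the moment, N m; "opening": opening from 0.0 (shut) to 1.0 (fully open); "grasp_force": force on a finger pad.
Only numpy, scipy, OpenCV 4.12 (cv2) and the standard library are available. Lean on these libraries where they do the work, as an engineer would, in place of code of your own. Each camera call takes 0.05 s, during which the arm holds its last target. There are 200 camera calls.

## Task

Clear the middle of the fish-room bench: stand each salt jar upright on the floor of the right crate and lay the yellow scoop wholly inside the steel tool tray. The jars look alike, so lift each one to feel how much is left in it: jars of more than 300 g go in the blue crate, lighter ones in the white crate (within 40 g of that either crate will do). Never tip a jar over, and leave the other things on the bench where they are.

Things in the scene. Friction and masses are not known exactly. Their poses are not given: they have to be found in the camera images.
- jar_1: One of three salt jars that look exactly alike: opaque white, green band, orange lid, straight body 55 mm in diameter up to 98 mm, lid 51 mm in diameter, 120 mm high in all. Stands upright; origin at the centre of its underside, z up. Its mass, 100 to 500 g with the sea salt in it, differs at every start and cannot be seen; the three are independent, so all may belong in one crate
- jar_2: One of three salt jars that look exactly alike: opaque white, green band, orange lid, straight body 55 mm in diameter up to 98 mm, lid 51 mm in diameter, 120 mm high in all. Stands upright; origin at the centre of its underside, z up. Its mass, 100 to 500 g with the sea salt in it, differs at every start and cannot be seen; the three are independent, so all may belong in one crate
- jar_3: One of three salt jars that look exactly alike: opaque white, green band, orange lid, straight body 55 mm in diameter up to 98 mm, lid 51 mm in diameter, 120 mm high in all. Stands upright; origin at the centre of its underside, z up. Its mass, 100 to 500 g with the sea salt in it, differs at every start and cannot be seen; the three are independent, so all may belong in one crate
- scoop: Yellow scoop lying flat, 157 mm long along its x axis, 40 g. Handle 16 mm wide, its top 14 mm above the bench, from x = -80 to +25 mm; square dished end 34 mm wide, 18 mm high, from +24 to +76 mm. Origin on its underside, within the handle's length
- scoop_tip (a point): On the scoop's centre line, 74 mm from its origin along +x, 2 mm inside the dished end, 9 mm above the underside
- scoop_end (a point): On the scoop's centre line, 78 mm from its origin along -x, 2 mm inside the handle's end, 9 mm above the underside
- crate_blue: Blue open crate, outside 260 (its x, long) x 100 (its y) x 40 mm high, walls and floor 5 mm thick, fixed to the bench; origin at the centre of its underside. It holds three jars in a row along its x axis, for instance at -80, 0 and +80 mm. For jars of more than 300 g. It stands on the left or the right side of the working area
- crate_white: White open crate, outside 260 (its x, long) x 100 (its y) x 40 mm high, walls and floor 5 mm thick, fixed to the bench; origin at the centre of its underside. It holds three jars in a row along its x axis, for instance at -80, 0 and +80 mm. For jars lighter than 300 g. It stands on the side opposite the blue crate
- tool_tray: Shallow steel tray, outside 140 (its x) x 240 (its y, long) x 30 mm high, walls and floor 4 mm thick, fixed to the bench at the far side; origin at the centre of its underside. A scoop fits in it along its y axis
- dish: Lidded glass dish, 70 mm in diameter, 17 mm high, among the jars, origin under its centre; to be left alone
- timer: White bench timer, 60 x 70 x 20 mm, origin under its centre; to be left alone
- beaker: Glass beaker, 68 mm in diameter, 85 mm high, origin under its centre; to be left alone
- vial_box: Cardboard box, 80 x 110 x 35 mm, origin under its centre; to be left alone
- wash_bottle: Clear bottle with blue cap and spout, 64 mm in diameter, 190 mm high, origin under its centre; to be left alone
- mug: Blue mug, 84 mm in diameter, 90 mm high, origin under its centre; to be left alone

How it is judged (in metres and radians):
At the end, for the whole second after the job is handed in: Each jar stands upright (within 0.12 rad) and still on a crate's floor: in the blue one only jars weighing over 2.5 N (255 g), in the white one only under 3.4 N (347 g). Both ends of the scoop lie between the tool tray's walls, under 45 mm above its underside, at rest (angle between each of jar_1, jar_2, jar_3's own z axis and vertical below 0.12 rad and linear speed of each of jar_1, jar_2, jar_3, scoop below 0.02 m/s and ((x of jar_1 in the frame of crate_blue between -0.125 and 0.125 m and y of jar_1 in the frame of crate_blue between -0.045 and 0.045 m and z of jar_1 in the frame of crate_blue between 0 and 0.015 m and contact force between jar_1 and crate_blue above 2.5 N) or (x of jar_1 in the frame of crate_white between -0.125 and 0.125 m and y of jar_1 in the frame of crate_white between -0.045 and 0.045 m and z of jar_1 in the frame of crate_white between 0 and 0.015 m and contact force between jar_1 and crate_white between 0.5 and 3.4 N)) and ((x of jar_2 in the frame of crate_blue between -0.125 and 0.125 m and y of jar_2 in the frame of crate_blue between -0.045 and 0.045 m and z of jar_2 in the frame of crate_blue between 0 and 0.015 m and contact force between jar_2 and crate_blue above 2.5 N) or (x of jar_2 in the frame of crate_white between -0.125 and 0.125 m and y of jar_2 in the frame of crate_white between -0.045 and 0.045 m and z of jar_2 in the frame of crate_white between 0 and 0.015 m and contact force between jar_2 and crate_white between 0.5 and 3.4 N)) and ((x of jar_3 in the frame of crate_blue between -0.125 and 0.125 m and y of jar_3 in the frame of crate_blue between -0.045 and 0.045 m and z of jar_3 in the frame of crate_blue between 0 and 0.015 m and contact force between jar_3 and crate_blue above 2.5 N) or (x of jar_3 in the frame of crate_white between -0.125 and 0.125 m and y of jar_3 in the frame of crate_white between -0.045 and 0.045 m and z of jar_3 in the frame of crate_white between 0 and 0.015 m and contact force between jar_3 and crate_white between 0.5 and 3.4 N)) and x of scoop_tip in the frame of tool_tray between -0.068 and 0.068 m and y of scoop_tip in the frame of tool_tray between -0.118 and 0.118 m and z of scoop_tip in the frame of tool_tray between 0 and 0.045 m and x of scoop_end in the frame of tool_tray between -0.068 and 0.068 m and y of scoop_end in the frame of tool_tray between -0.118 and 0.118 m and z of scoop_end in the frame of tool_tray between 0 and 0.045 m); the robot touches nothing.
It fails at once if a jar is tipped over (more than 0.7 rad) (angle between any of jar_1, jar_2, jar_3's own z axis and vertical above 0.7 rad).
It fails at once if another thing on the bench is moved by more than 30 mm (distance of any of dish, timer, beaker, vial_box, wash_bottle, mug from where it was at the start of the episode above 0.03 m).
It also fails if it takes over 72 s, if anything falls off the work surface, if the arm or the gripper's body presses on something with over 40 N, if the wrist force passes 120 N, or if a joint passes its speed limit or range.

## Working session

There is one attempt and no reset: what is moved stays moved. The work goes in short steps, Python scripts to look and compute and a tool call to move; the robot and the scene stay as the last step left them, time stands still between calls to the robot, and variables do not carry over. Pictures are saved under pics/ and viewed, at most 10 in all, crops included, and the job is handed in when it is done.

Besides the shell and the picture viewer there is one more tool, called after ">>>" as name(argument=value, ...) on one line, values as JSON. move_arm: Moves the arm, as the interface text tells. Its arguments: {"type":"object","properties":{"increments":{"type":"array"}},"required":["increments"]}

```bash
mkdir -p pics
cat > h.py <<'E'
import numpy as np,cv2
from rig import bot
def w2c(cam):
    m=bot.camera_model(cam)
    if 'rvec' in m:
        R=cv2.Rodrigues(np.array(m['rvec'],float))[0];t=np.array(m['tvec'],float).ravel()
        return R.T,-R.T@t
    s=bot.read_state();T=np.array(m['tool_from_camera']);R=np.array(s['tcp_rot']);p=np.array(s['position'])
    return R@T[:3,:3],R@T[:3,3]+p
def cloud(cam,mask,d):
    m=bot.camera_model(cam);v,u=np.nonzero(mask&(d>0))
    n=cv2.undistortPoints(np.stack([u,v],1).astype(np.float64)[:,None],np.array(m['intrinsics']),np.array(m['D']))[:,0]
    z=d[v,u][:,None];R,t=w2c(cam)
    return np.hstack([n*z,z])@R.T+t
def save(img,n): cv2.imwrite('pics/'+n,img[...,::-1])
E
python3 - <<'E'
from h import *
s=bot.read_state();print({k:np.round(v,3).tolist() for k,v in s.items()})
R,t=w2c('wrist');print(np.round(R,2),t)
P={}
for c in('top','side'):
    im,d=bot.capture(c);save(im,c+'0.png')
    R,t=w2c(c);print(c,t.round(2))
    for l in['jar_1','scoop','scoop_tip','crate_blue','crate_white','tool_tray','dish','timer','beaker','vial_box','wash_bottle','mug']:
        if c=='side' and l!='jar_1' : continue
        for o in bot.trace(l,c)[:5]:
            if o['conf']<.3: continue
            q=cloud(c,o['mask'],d)
            if len(q)<10: continue
            top=np.percentile(q[:,2],95);k=q[q[:,2]>top-.012]
            (cx,cy),(w,h),a=cv2.minAreaRect(q[:,:2].astype(np.float32))
            print(l,round(o['conf'],2),len(q),'med',np.median(q,0).round(3),'toppart',k.mean(0).round(3),'zmax',top.round(3),'rect',np.round([cx,cy,w,h,a],3))
E
```

```text
{'time_s': 0.0, 'joint_positions': [54.291, 30.279, 82.155, 0.0, 67.689, -10.225], 'qvel': [0.052, -0.009, 0.097, -0.047, 0.146, -0.069], 'tau': [-0.001, -44.004, -17.659, 0.063, 0.058, -0.0], 'position': [0.268, 0.564, 0.222], 'tcp_rot': [[-0.903, 0.43, -0.001], [0.43, 0.903, -0.002], [0.0, -0.002, -1.0]], 'force': [0.271, -0.44, -0.308], 'moment': [0.081, 0.02, 0.044], 'grasp_force': 0.0, 'opening': 1.001}
[[ 0.43  0.86  0.26]
 [ 0.9  -0.41 -0.13]
 [-0.    0.29 -0.96]] [0.19603197 0.59813302 0.38319874]
top [ 0.42 -0.01  1.39]
jar_1 0.72 250 med [0.473 0.    0.12 ] toppart [0.475 0.    0.12 ] zmax 0.124 rect [ 4.7200e-01 -1.0000e-03  4.9000e-02  5.0000e-02  4.4038e+01]
jar_1 0.57 301 med [ 0.494 -0.186  0.119] toppart [ 0.497 -0.192  0.12 ] zmax 0.124 rect [ 4.9600e-01 -1.9000e-01  5.1000e-02  5.0000e-02  6.4181e+01]
scoop 0.58 375 med [ 0.499 -0.087  0.011] toppart [ 0.468 -0.086  0.015] zmax 0.019 rect [ 4.7400e-01 -8.9000e-02  3.8000e-02  1.5800e-01  8.4136e+01]
scoop_tip 0.56 354 med [ 0.497 -0.087  0.012] toppart [ 0.469 -0.086  0.015] zmax 0.02 rect [ 4.7300e-01 -8.6000e-02  
[... 1063 characters left out ...]
bottle 0.83 541 med [0.422 0.474 0.118] toppart [0.422 0.489 0.157] zmax 0.157 rect [4.2300e-01 4.8400e-01 5.2000e-02 5.8000e-02 8.9772e+01]
mug 0.79 859 med [ 0.508 -0.529  0.04 ] toppart [ 0.503 -0.517  0.087] zmax 0.09 rect [ 0.514 -0.518  0.104  0.088  1.582]
side [-0.08 -1.15  0.93]
jar_1 0.89 461 med [0.466 0.178 0.066] toppart [0.47  0.191 0.121] zmax 0.123 rect [5.0600e-01 2.7900e-01 2.5600e-01 6.6000e-02 6.7655e+01]
jar_1 0.82 480 med [ 0.466 -0.022  0.075] toppart [ 0.472 -0.008  0.12 ] zmax 0.123 rect [5.1500e-01 7.4000e-02 2.4000e-01 6.2000e-02 6.5242e+01]
jar_1 0.61 565 med [ 0.487 -0.214  0.076] toppart [ 0.494 -0.201  0.121] zmax 0.123 rect [ 0.535 -0.129  0.219  0.063 57.485]
```

View pics/top0.png

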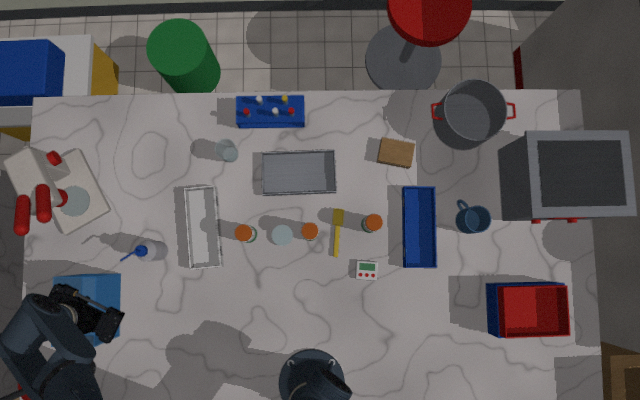

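Run:
```python
from h import *
im,d=bot.capture('top')
H=np.ones(d.shape,bool);q=cloud('top',H,d)
k=q[(abs(q[:,2]-.12)<.006)&(q[:,0]>.4)&(q[:,0]<.58)]
for y in(.19,0,-.19):
    g=k[abs(k[:,1]-y)<.05].astype(np.float32)
    print(len(g),cv2.minEnclosingCircle(g[:,:2]), g.mean(0) if len(g) else 0)
# scoop
o=bot.trace('scoop','top')[0];q=cloud('top',o['mask'],d);q=q[(q[:,2]<.03)]
a=q[:,:2].mean(0);u=np.linalg.svd(q[:,:2]-a)[2][0];u*=np.sign(u[0]);s=(q[:,:2]-a)@u;w=(q[:,:2]-a)@[-u[1],u[0]]
print(a,u,s.min(),s.max());
for b in np.arange(-.09,.09,.015):
    m=(s>=b)&(s<b+.015)
    if m.any():print(round(b,3),m.sum(),np.ptp(w[m]).round(3),((w[m].max()+w[m].min())/2).round(4),q[m,2].max().round(3))
```

```text
Traceback (most recent call last):
cv2.error: OpenCV(4.12.0) /io/opencv/modules/imgproc/src/shapedescr.cpp:201: error: (-215:Assertion failed) count >= 0 && (depth == CV_32F || depth == CV_32S) in function 'minEnclosingCircle'
```

The top view shows jars at pixels (244,233), (309,231) and (373,222). The dish is at (282,234). The scoop is at (338,232) with its dished end away from the robot. The white crate is on the left, the blue one on the right, and the tray is at (298,172).

Run:
```python
from h import *
im,d=bot.capture('top')
H=np.ones(d.shape,bool);q=cloud('top',H,d)
k=q[(abs(q[:,2]-.12)<.006)&(q[:,0]>.4)&(q[:,0]<.58)]
for y in(.19,0,-.19):
    g=np.ascontiguousarray(k[abs(k[:,1]-y)<.05][:,:2]).astype(np.float32).reshape(-1,1,2)
    print(len(g),cv2.minEnclosingCircle(g) if len(g) else 0, g.mean(0))
# scoop
o=bot.trace('scoop','top')[0];q=cloud('top',o['mask'],d);q=q[(q[:,2]<.03)]
a=q[:,:2].mean(0);u=np.linalg.svd(q[:,:2]-a)[2][0];u*=np.sign(u[0]);s=(q[:,:2]-a)@u;w=(q[:,:2]-a)@[-u[1],u[0]]
print(a,u,s.min(),s.max());
for b in np.arange(-.09,.09,.015):
    m=(s>=b)&(s<b+.015)
    if m.any():print(round(b,3),m.sum(),np.ptp(w[m]).round(3),((w[m].max()+w[m].min())/2).round(4),q[m,2].max().round(3))
```

```text
225 ((0.4728682041168213, 0.1992180198431015), 0.025610726326704025) [[0.47291985 0.19893114]]
222 ((0.4757775366306305, 0.0001588458108017221), 0.025356153026223183) [[0.47568616 0.00047676]]
224 ((0.49727609753608704, -0.1923535317182541), 0.025968408212065697) [[ 0.49770707 -0.19238155]]
[ 0.48329269 -0.08741629] [ 0.99612607 -0.08793668] -0.08730686972828364 0.06510190769961005
-0.09 18 0.013 -0.0003 0.016
-0.075 25 0.014 0.0004 0.018
-0.06 23 0.016 -0.0004 0.019
-0.045 21 0.014 -0.0008 0.017
-0.03 25 0.014 0.0004 0.018
-0.015 21 0.013 0.001 0.019
0.0 13 0.01 0.0008 0.022
0.015 36 0.024 0.0017 0.019
0.03 37 0.027 0.0005 0.02
0.045 48 0.031 0.0004 0.018
0.06 17 0.027 -0.0012 0.017
```

>>> move_arm(increments=[{"xyz": [0,0,0],"roll": -0.111,"grip": 100},{"xyz": [0,0,0],"roll": -0.111,"grip": 100},{"xyz": [0,0,0],"roll": -0.111,"grip": 100},{"xyz": [0,0,0],"roll": -0.111,"grip": 100},{"xyz": [-10,-18,0],"roll": 0,"grip": 100}])

```text
time_s: 1.32
position: [0.2779, 0.5485, 0.2227]
tcp_rot: [[-1.0, -0.006, 0.0], [-0.006, 1.0, 0.003], [-0.0, 0.003, -1.0]]
force: [1.2, 0.6, 0.3]
opening: 1.0
grasp_force: 0.0
```

>>> move_arm(increments=[{"xyz": [-20,-35,0],"roll": 0,"grip": 100},{"xyz": [-20,-35,0],"roll": 0,"grip": 100},{"xyz": [-20,-35,0],"roll": 0,"grip": 100},{"xyz": [-20,-35,0],"roll": 0,"grip": 100},{"xyz": [-20,-35,0],"roll": 0,"grip": 100}])

```text
time_s: 1.73
position: [0.3793, 0.3696, 0.2227]
tcp_rot: [[-1.0, 0.0, 0.001], [0.0, 1.0, 0.0], [-0.001, 0.0, -1.0]]
force: [1.3, -0.5, -0.1]
opening: 0.997
grasp_force: 0.0
```

>>> move_arm(increments=[{"xyz": [-20,-35,0],"roll": 0,"grip": 100},{"xyz": [-20,-35,0],"roll": 0,"grip": 100},{"xyz": [-20,-35,0],"roll": 0,"grip": 100},{"xyz": [-20,-35,0],"roll": 0,"grip": 100},{"xyz": [-10,-20,0],"roll": 0,"grip": 100}])

```text
time_s: 2.15
position: [0.4711, 0.2077, 0.2229]
tcp_rot: [[-1.0, 0.003, 0.002], [0.003, 1.0, -0.001], [-0.002, -0.001, -1.0]]
force: [-0.6, -0.1, 1.2]
opening: 1.002
grasp_force: 0.0
```

>>> move_arm(increments=[{"xyz": [0,0,0],"roll": 0,"grip": 100},{"xyz": [0,0,0],"roll": 0,"grip": 100}])

```text
time_s: 2.32
position: [0.4692, 0.2101, 0.2226]
tcp_rot: [[-1.0, 0.004, 0.0], [0.004, 1.0, 0.001], [-0.0, 0.001, -1.0]]
force: [0.2, 0.9, -0.6]
opening: 1.002
grasp_force: 0.0
```

```bash
cat > weigh.py <<'E'
import sys
from h import *
n=int(sys.argv[1]);F=[];T=[]
for i in range(n):
    im,d=bot.capture('wrist');s=bot.read_state();F.append(s['force']);T.append(s['tau'])
F=np.array(F);T=np.array(T)
print('F',F.mean(0).round(3),'sd',F.std(0).round(2),'tau',T.mean(0).round(3),'sd',T.std(0).round(3),'q',np.round(s['joint_positions'],2),np.round(s['position'],4))
if len(sys.argv)>2:
    q=cloud('wrist',np.ones(d.shape,bool),d);k=q[(abs(q[:,2]-.12)<.006)]
    k=k[np.hypot(*(k[:,:2]-s['position'][:2]).T)<.06]
    if len(k)>9: print('lid',len(k),cv2.minEnclosingCircle(np.ascontiguousarray(k[:,:2]).astype(np.float32).reshape(-1,1,2)))
    save(im,sys.argv[2])
E
python3 weigh.py 12 w1.png
```

```text
F [ 0.181 -0.16  -0.117] sd [0.57 0.52 0.54] tau [-2.5200e-01 -3.5008e+01 -1.5781e+01 -3.0000e-02  7.7000e-02  0.0000e+00] sd [0.338 0.056 0.081 0.018 0.012 0.002] q [ 11.81  21.7   97.87   0.    60.43 -78.18] [0.4685 0.2113 0.2226]
lid 2379 ((0.471668541431427, 0.19558611512184143), 0.025337573140859604)
```

>>> move_arm(increments=[{"xyz": [-3.5,-14,20],"roll": 0,"grip": 100},{"xyz": [0,0,40],"roll": 0,"grip": 100},{"xyz": [0,0,40],"roll": 0,"grip": 100},{"xyz": [0,0,35],"roll": 0,"grip": 100},{"xyz": [0,0,25],"roll": 0,"grip": 100}])

```text
time_s: 3.33
position: [0.4709, 0.1967, 0.06]
tcp_rot: [[-1.0, 0.001, -0.003], [0.001, 1.0, -0.0], [0.003, -0.001, -1.0]]
force: [0.5, 0.5, 0.9]
opening: 0.999
grasp_force: 0.0
```

>>> move_arm(increments=[{"xyz": [0,0,0],"roll": 0,"grip": 100},{"xyz": [0,0,0],"roll": 0,"grip": 40},{"xyz": [0,0,0],"roll": 0,"grip": 40},{"xyz": [0,0,0],"roll": 0,"grip": 40},{"xyz": [0,0,0],"roll": 0,"grip": 40}])

```text
time_s: 3.75
position: [0.4735, 0.1974, 0.0645]
tcp_rot: [[-1.0, 0.001, 0.004], [0.001, 1.0, 0.001], [-0.004, 0.001, -1.0]]
force: [-0.1, 0.1, 0.3]
opening: 0.783
grasp_force: 0.0
```

>>> move_arm(increments=[{"xyz": [0,0,0],"roll": 0,"grip": 0},{"xyz": [0,0,0],"roll": 0,"grip": 0},{"xyz": [0,0,0],"roll": 0,"grip": 0},{"xyz": [0,0,0],"roll": 0,"grip": 0},{"xyz": [0,0,0],"roll": 0,"grip": 0}])

```text
time_s: 4.17
position: [0.4729, 0.197, 0.0637]
tcp_rot: [[-1.0, 0.001, 0.002], [0.001, 1.0, 0.0], [-0.002, 0.0, -1.0]]
force: [0.1, -1.0, 7.5]
opening: 0.623
grasp_force: 30.0
```

>>> move_arm(increments=[{"xyz": [0,0,-20],"roll": 0,"grip": 0},{"xyz": [0,0,-35],"roll": 0,"grip": 0},{"xyz": [0,0,-40],"roll": 0,"grip": 0},{"xyz": [0,0,-40],"roll": 0,"grip": 0},{"xyz": [3.5,14,-25],"roll": 0,"grip": 0}])

```text
time_s: 4.58
position: [0.4702, 0.2099, 0.2261]
tcp_rot: [[-1.0, 0.003, 0.005], [0.003, 1.0, -0.0], [-0.005, -0.0, -1.0]]
force: [0.3, 1.0, -1.8]
opening: 0.621
grasp_force: 30.0
```

>>> move_arm(increments=[{"xyz": [0,0,0],"roll": 0,"grip": 0},{"xyz": [0,0,0],"roll": 0,"grip": 0},{"xyz": [0,0,0],"roll": 0,"grip": 0}])

```text
time_s: 4.83
position: [0.4673, 0.2107, 0.2214]
tcp_rot: [[-1.0, 0.0, -0.003], [0.0, 1.0, -0.001], [0.003, -0.001, -1.0]]
force: [-0.7, -0.0, -1.6]
opening: 0.621
grasp_force: 30.0
```

```bash
python3 weigh.py 12
```

```text
F [ 0.138 -0.02  -1.537] sd [0.48 0.5  0.45] tau [ 4.4000e-02 -3.6043e+01 -1.6167e+01 -1.7000e-02  9.3000e-02 -1.0000e-03] sd [0.067 0.339 0.137 0.003 0.01  0.   ] q [ 11.77  21.71  97.87  -0.    60.43 -78.18] [0.4686 0.211  0.2224]
```

>>> move_arm(increments=[{"xyz": [-15,19,0],"roll": 0,"grip": 0},{"xyz": [-26,33,0],"roll": 0,"grip": 0},{"xyz": [-26,33,0],"roll": 0,"grip": 0},{"xyz": [-26,33,10],"roll": 0,"grip": 0},{"xyz": [-15,18,30],"roll": 0,"grip": 0}])

```text
time_s: 5.85
position: [0.5818, 0.3503, 0.1878]
tcp_rot: [[-1.0, -0.0, 0.015], [-0.0, 1.0, 0.007], [-0.015, 0.007, -1.0]]
force: [1.8, -0.4, -0.6]
opening: 0.622
grasp_force: 30.0
```

>>> move_arm(increments=[{"xyz": [0,0,30],"roll": 0,"grip": 0},{"xyz": [0,0,30],"roll": 0,"grip": 0},{"xyz": [0,0,25],"roll": 0,"grip": 0},{"xyz": [0,0,13],"roll": 0,"grip": 0},{"xyz": [0,0,9],"roll": 0,"grip": 0}])

```text
time_s: 6.27
position: [0.5742, 0.3448, 0.0736]
tcp_rot: [[-1.0, 0.001, -0.003], [0.001, 1.0, -0.001], [0.003, -0.001, -1.0]]
force: [-0.0, -0.1, -1.0]
opening: 0.622
grasp_force: 30.0
```

>>> move_arm(increments=[{"xyz": [0,0,4],"roll": 0,"grip": 0},{"xyz": [0,0,0],"roll": 0,"grip": 0},{"xyz": [0,0,0],"roll": 0,"grip": 0}])

```text
time_s: 6.52
position: [0.5765, 0.3456, 0.0734]
tcp_rot: [[-1.0, 0.001, 0.003], [0.001, 1.0, 0.001], [-0.003, 0.001, -1.0]]
force: [-0.4, -0.7, -2.5]
opening: 0.622
grasp_force: 30.0
```

>>> move_arm(increments=[{"xyz": [0,0,3],"roll": 0,"grip": 0},{"xyz": [0,0,1],"roll": 0,"grip": 0},{"xyz": [0,0,0],"roll": 0,"grip": 0},{"xyz": [0,0,0],"roll": 0,"grip": 0}])

```text
time_s: 6.85
position: [0.5759, 0.3454, 0.0688]
tcp_rot: [[-1.0, 0.001, 0.001], [0.001, 1.0, 0.0], [-0.001, 0.0, -1.0]]
force: [-0.7, 0.1, 0.2]
opening: 0.622
grasp_force: 30.0
```

>>> move_arm(increments=[{"xyz": [0,0,0],"roll": 0,"grip": 100},{"xyz": [0,0,0],"roll": 0,"grip": 100},{"xyz": [0,0,0],"roll": 0,"grip": 100},{"xyz": [0,0,0],"roll": 0,"grip": 100},{"xyz": [0,0,0],"roll": 0,"grip": 100}])

```text
time_s: 7.27
position: [0.5754, 0.3453, 0.068]
tcp_rot: [[-1.0, 0.001, 0.0], [0.001, 1.0, 0.0], [-0.0, 0.0, -1.0]]
force: [0.5, -0.1, -0.7]
opening: 0.913
grasp_force: 0.0
```

>>> move_arm(increments=[{"xyz": [0,0,-20],"roll": 0,"grip": 100},{"xyz": [0,0,-35],"roll": 0,"grip": 100},{"xyz": [0,0,-40],"roll": 0,"grip": 100},{"xyz": [0,0,-40],"roll": 0,"grip": 100},{"xyz": [5,-18,-18],"roll": 0,"grip": 100}])

```text
time_s: 7.68
position: [0.5738, 0.3307, 0.227]
tcp_rot: [[-1.0, -0.001, 0.011], [-0.001, 1.0, 0.006], [-0.011, 0.006, -1.0]]
force: [1.0, -0.6, 0.3]
opening: 0.996
grasp_force: 0.0
```

>>> move_arm(increments=[{"xyz": [10,-36,0],"roll": 0,"grip": 100},{"xyz": [10,-36,0],"roll": 0,"grip": 100},{"xyz": [10,-36,0],"roll": 0,"grip": 100},{"xyz": [10,-36,0],"roll": 0,"grip": 100},{"xyz": [10,-36,0],"roll": 0,"grip": 100}])

```text
time_s: 8.1
position: [0.5194, 0.1459, 0.2212]
tcp_rot: [[-1.0, -0.0, 0.001], [-0.0, 1.0, -0.0], [-0.001, -0.0, -1.0]]
force: [0.4, -0.7, -0.6]
opening: 0.996
grasp_force: 0.0
```

>>> move_arm(increments=[{"xyz": [10,-36,0],"roll": 0,"grip": 100},{"xyz": [10,-36,0],"roll": 0,"grip": 100},{"xyz": [15,-36,0],"roll": 0,"grip": 100},{"xyz": [10,-30,0],"roll": 0,"grip": 100},{"xyz": [0,-10,0],"roll": 0,"grip": 100}])

```text
time_s: 8.52
position: [0.4729, -0.0037, 0.2209]
tcp_rot: [[-1.0, 0.004, -0.002], [0.004, 1.0, -0.001], [0.002, -0.001, -1.0]]
force: [0.3, 0.2, -0.8]
opening: 1.002
grasp_force: 0.0
```

>>> move_arm(increments=[{"xyz": [0,0,0],"roll": 0,"grip": 100},{"xyz": [0,0,0],"roll": 0,"grip": 100},{"xyz": [0,0,0],"roll": 0,"grip": 100},{"xyz": [0,0,0],"roll": 0,"grip": 100}])

```text
time_s: 8.85
position: [0.4755, 0.0006, 0.2209]
tcp_rot: [[-1.0, -0.001, 0.0], [-0.001, 1.0, 0.0], [-0.0, 0.0, -1.0]]
force: [-0.2, 0.6, 0.3]
opening: 1.003
grasp_force: 0.0
```

```bash
python3 weigh.py 12 w2.png
```

```text
F [ 0.046  0.083 -0.067] sd [0.46 0.49 0.63] tau [ 5.0000e-03 -3.1961e+01 -1.5064e+01 -4.5000e-02  6.6000e-02  1.0000e-03] sd [0.088 0.019 0.013 0.003 0.001 0.001] q [ -13.6    18.87  103.12   -0.     58.02 -103.55] [ 0.4751 -0.0007  0.2209]
lid 2463 ((0.4744710326194763, -0.003512109164148569), 0.02542310208082199)
```

>>> move_arm(increments=[{"xyz": [0,-2,20],"roll": 0,"grip": 100},{"xyz": [0,0,40],"roll": 0,"grip": 100},{"xyz": [0,0,40],"roll": 0,"grip": 100},{"xyz": [0,0,35],"roll": 0,"grip": 100},{"xyz": [0,0,23],"roll": 0,"grip": 80}])

```text
time_s: 9.87
position: [0.4738, -0.0025, 0.0603]
tcp_rot: [[-1.0, 0.001, -0.003], [0.001, 1.0, 0.001], [0.003, 0.001, -1.0]]
force: [-0.3, 1.0, 0.6]
opening: 0.97
grasp_force: 0.0
```

>>> move_arm(increments=[{"xyz": [0,0,0],"roll": 0,"grip": 0},{"xyz": [0,0,0],"roll": 0,"grip": 0},{"xyz": [0,0,0],"roll": 0,"grip": 0},{"xyz": [0,0,0],"roll": 0,"grip": 0},{"xyz": [0,0,0],"roll": 0,"grip": 0}])

```text
time_s: 10.28
position: [0.4764, -0.0029, 0.0646]
tcp_rot: [[-1.0, 0.001, 0.004], [0.001, 1.0, -0.001], [-0.004, -0.001, -1.0]]
force: [0.1, 1.1, 1.9]
opening: 0.63
grasp_force: 4.8
```

>>> move_arm(increments=[{"xyz": [0,0,0],"roll": 0,"grip": 0},{"xyz": [0,0,0],"roll": 0,"grip": 0},{"xyz": [0,0,0],"roll": 0,"grip": 0}])

```text
time_s: 10.53
position: [0.4764, -0.0028, 0.0646]
tcp_rot: [[-1.0, 0.001, 0.004], [0.001, 1.0, -0.001], [-0.004, -0.001, -1.0]]
force: [0.2, 0.8, 7.9]
opening: 0.624
grasp_force: 30.0
```

>>> move_arm(increments=[{"xyz": [0,0,-20],"roll": 0,"grip": 0},{"xyz": [0,0,-35],"roll": 0,"grip": 0},{"xyz": [0,0,-40],"roll": 0,"grip": 0},{"xyz": [0,0,-40],"roll": 0,"grip": 0},{"xyz": [0,2,-23],"roll": 0,"grip": 0}])

```text
time_s: 10.95
position: [0.4764, -0.0011, 0.2253]
tcp_rot: [[-1.0, 0.001, 0.006], [0.001, 1.0, -0.002], [-0.006, -0.002, -1.0]]
force: [1.2, -1.2, -0.7]
opening: 0.628
grasp_force: 30.0
```

>>> move_arm(increments=[{"xyz": [0,0,0],"roll": 0,"grip": 0},{"xyz": [0,0,0],"roll": 0,"grip": 0},{"xyz": [0,0,0],"roll": 0,"grip": 0},{"xyz": [0,0,0],"roll": 0,"grip": 0},{"xyz": [0,0,0],"roll": 0,"grip": 0}])

```text
time_s: 11.37
position: [0.4738, -0.0005, 0.2193]
tcp_rot: [[-1.0, 0.001, -0.004], [0.001, 1.0, 0.001], [0.004, 0.001, -1.0]]
force: [-0.0, 0.5, -1.2]
opening: 0.624
grasp_force: 30.0
```

```bash
python3 weigh.py 12
```

```text
F [-0.119  0.005 -1.464] sd [0.35 0.54 0.31] tau [ 3.0000e-03 -3.2623e+01 -1.5386e+01 -4.6000e-02  7.7000e-02  0.0000e+00] sd [0.015 0.107 0.038 0.    0.007 0.   ] q [ -13.59   18.86  103.11   -0.     58.02 -103.55] [ 0.4751 -0.0007  0.221 ]
```

>>> move_arm(increments=[{"xyz": [-1,20,0],"roll": 0,"grip": 0},{"xyz": [-2,36,0],"roll": 0,"grip": 0},{"xyz": [-2,36,0],"roll": 0,"grip": 0},{"xyz": [-3,36,0],"roll": 0,"grip": 0},{"xyz": [-3,36,0],"roll": 0,"grip": 0}])

```text
time_s: 12.38
position: [0.4862, 0.1648, 0.221]
tcp_rot: [[-1.0, 0.001, 0.0], [0.001, 1.0, -0.0], [-0.0, -0.0, -1.0]]
force: [1.1, 0.5, -1.0]
opening: 0.625
grasp_force: 30.0
```

>>> move_arm(increments=[{"xyz": [-3,36,0],"roll": 0,"grip": 0},{"xyz": [-3,36,0],"roll": 0,"grip": 0},{"xyz": [-3,36,0],"roll": 0,"grip": 0},{"xyz": [-2,36,0],"roll": 0,"grip": 0},{"xyz": [0,33,10],"roll": 0,"grip": 0}])

```text
time_s: 12.8
position: [0.4989, 0.3432, 0.2127]
tcp_rot: [[-1.0, 0.0, 0.005], [0.0, 1.0, 0.002], [-0.005, 0.002, -1.0]]
force: [1.7, 0.2, -2.4]
opening: 0.622
grasp_force: 30.0
```

>>> move_arm(increments=[{"xyz": [0,0,30],"roll": 0,"grip": 0},{"xyz": [0,0,35],"roll": 0,"grip": 0},{"xyz": [0,0,35],"roll": 0,"grip": 0},{"xyz": [0,0,20],"roll": 0,"grip": 0},{"xyz": [0,0,10],"roll": 0,"grip": 0}])

```text
time_s: 13.22
position: [0.4951, 0.3394, 0.0774]
tcp_rot: [[-1.0, 0.0, -0.006], [0.0, 1.0, -0.003], [0.006, -0.003, -1.0]]
force: [0.2, 0.8, -1.3]
opening: 0.625
grasp_force: 30.0
```

>>> move_arm(increments=[{"xyz": [0,0,5],"roll": 0,"grip": 0},{"xyz": [0,0,2],"roll": 0,"grip": 0},{"xyz": [0,0,0],"roll": 0,"grip": 0},{"xyz": [0,0,0],"roll": 0,"grip": 0}])

```text
time_s: 13.55
position: [0.4986, 0.3408, 0.0754]
tcp_rot: [[-1.0, 0.001, 0.003], [0.001, 1.0, 0.001], [-0.003, 0.001, -1.0]]
force: [0.2, 0.4, -1.6]
opening: 0.628
grasp_force: 30.0
```

>>> move_arm(increments=[{"xyz": [0,0,3],"roll": 0,"grip": 0},{"xyz": [0,0,1.5],"roll": 0,"grip": 0},{"xyz": [0,0,0],"roll": 0,"grip": 0},{"xyz": [0,0,0],"roll": 0,"grip": 0}])

```text
time_s: 13.88
position: [0.4975, 0.3403, 0.0698]
tcp_rot: [[-1.0, 0.001, 0.0], [0.001, 1.0, 0.0], [-0.0, 0.0, -1.0]]
force: [-0.6, 0.7, -0.7]
opening: 0.624
grasp_force: 30.0
```

>>> move_arm(increments=[{"xyz": [0,0,0],"roll": 0,"grip": 100},{"xyz": [0,0,0],"roll": 0,"grip": 100},{"xyz": [0,0,0],"roll": 0,"grip": 100},{"xyz": [0,0,0],"roll": 0,"grip": 100},{"xyz": [0,0,0],"roll": 0,"grip": 100}])

```text
time_s: 14.3
position: [0.4975, 0.3403, 0.0695]
tcp_rot: [[-1.0, 0.001, 0.0], [0.001, 1.0, 0.0], [-0.0, 0.0, -1.0]]
force: [-0.0, -0.2, -0.0]
opening: 0.914
grasp_force: 0.0
```

>>> move_arm(increments=[{"xyz": [0,0,-20],"roll": 0,"grip": 100},{"xyz": [0,0,-35],"roll": 0,"grip": 100},{"xyz": [0,0,-40],"roll": 0,"grip": 100},{"xyz": [0,0,-40],"roll": 0,"grip": 100},{"xyz": [0,-20,-16.5],"roll": 0,"grip": 100}])

```text
time_s: 14.72
position: [0.5003, 0.3239, 0.2268]
tcp_rot: [[-1.0, -0.002, 0.01], [-0.002, 1.0, 0.006], [-0.01, 0.006, -1.0]]
force: [0.9, -0.6, -0.2]
opening: 0.998
grasp_force: 0.0
```

>>> move_arm(increments=[{"xyz": [0,-40,0],"roll": 0,"grip": 100},{"xyz": [0,-40,0],"roll": 0,"grip": 100},{"xyz": [0,-40,0],"roll": 0,"grip": 100},{"xyz": [0,-40,0],"roll": 0,"grip": 100},{"xyz": [0,-40,0],"roll": 0,"grip": 100}])

```text
time_s: 15.13
position: [0.4968, 0.1187, 0.2212]
tcp_rot: [[-1.0, 0.0, 0.001], [0.0, 1.0, -0.0], [-0.001, -0.0, -1.0]]
force: [1.5, -0.6, -0.6]
opening: 0.995
grasp_force: 0.0
```

>>> move_arm(increments=[{"xyz": [0,-40,0],"roll": 0,"grip": 100},{"xyz": [0,-40,0],"roll": 0,"grip": 100},{"xyz": [0,-40,0],"roll": 0,"grip": 100},{"xyz": [0,-40,0],"roll": 0,"grip": 100},{"xyz": [0,-40,0],"roll": 0,"grip": 100}])

```text
time_s: 15.55
position: [0.4966, -0.0816, 0.2211]
tcp_rot: [[-1.0, 0.001, 0.0], [0.001, 1.0, -0.0], [-0.0, -0.0, -1.0]]
force: [1.6, 0.6, 0.3]
opening: 1.0
grasp_force: 0.0
```

>>> move_arm(increments=[{"xyz": [0,-40,0],"roll": 0,"grip": 100},{"xyz": [0,-40,0],"roll": 0,"grip": 100},{"xyz": [0,-33,0],"roll": 0,"grip": 100},{"xyz": [0,0,0],"roll": 0,"grip": 100},{"xyz": [0,0,0],"roll": 0,"grip": 100}])

```text
time_s: 15.97
position: [0.4968, -0.1946, 0.2208]
tcp_rot: [[-1.0, 0.005, 0.0], [0.005, 1.0, 0.0], [-0.0, 0.0, -1.0]]
force: [0.2, -0.2, 0.1]
opening: 1.001
grasp_force: 0.0
```

>>> move_arm(increments=[{"xyz": [0,0,0],"roll": 0,"grip": 100},{"xyz": [0,0,0],"roll": 0,"grip": 100},{"xyz": [0,0,0],"roll": 0,"grip": 100}])

```text
time_s: 16.22
position: [0.4968, -0.1911, 0.2209]
tcp_rot: [[-1.0, -0.001, -0.0], [-0.001, 1.0, 0.001], [0.0, 0.001, -1.0]]
force: [0.8, -0.0, -0.4]
opening: 1.002
grasp_force: 0.0
```

```bash
python3 weigh.py 12 w3.png
```

```text
F [-0.215 -0.008 -0.083] sd [0.51 0.28 0.59] tau [ 1.0000e-02 -3.6663e+01 -1.6014e+01 -6.4000e-02  4.6000e-02  0.0000e+00] sd [0.083 0.05  0.009 0.003 0.001 0.   ] q [ -33.22   23.27   95.39   -0.     61.34 -123.17] [ 0.4969 -0.1927  0.2209]
lid 2457 ((0.4969874620437622, -0.19645391404628754), 0.02528938092291355)
```

Well centred: jar 3's lid is within 4 mm of the tool axis.

>>> move_arm(increments=[{"xyz": [0,-2,20],"roll": 0,"grip": 100},{"xyz": [0,0,40],"roll": 0,"grip": 100},{"xyz": [0,0,40],"roll": 0,"grip": 100},{"xyz": [0,0,35],"roll": 0,"grip": 100},{"xyz": [0,0,23],"roll": 0,"grip": 80}])

```text
time_s: 17.23
position: [0.4955, -0.194, 0.06]
tcp_rot: [[-1.0, 0.001, -0.003], [0.001, 1.0, 0.002], [0.003, 0.002, -1.0]]
force: [-0.6, 0.0, -0.7]
opening: 0.975
grasp_force: 0.0
```

>>> move_arm(increments=[{"xyz": [0,0,0],"roll": 0,"grip": 0},{"xyz": [0,0,0],"roll": 0,"grip": 0},{"xyz": [0,0,0],"roll": 0,"grip": 0},{"xyz": [0,0,0],"roll": 0,"grip": 0},{"xyz": [0,0,0],"roll": 0,"grip": 0}])

```text
time_s: 17.65
position: [0.4982, -0.1955, 0.0648]
tcp_rot: [[-1.0, 0.001, 0.003], [0.001, 1.0, -0.002], [-0.003, -0.002, -1.0]]
force: [-0.0, -2.3, 1.3]
opening: 0.632
grasp_force: 1.7
```

>>> move_arm(increments=[{"xyz": [0,0,0],"roll": 0,"grip": 0},{"xyz": [0,0,0],"roll": 0,"grip": 0},{"xyz": [0,0,0],"roll": 0,"grip": 0}])

```text
time_s: 17.9
position: [0.4982, -0.1956, 0.0648]
tcp_rot: [[-1.0, 0.001, 0.003], [0.001, 1.0, -0.002], [-0.003, -0.002, -1.0]]
force: [-0.3, -0.4, 7.1]
opening: 0.621
grasp_force: 30.0
```

>>> move_arm(increments=[{"xyz": [0,0,-20],"roll": 0,"grip": 0},{"xyz": [0,0,-35],"roll": 0,"grip": 0},{"xyz": [0,0,-40],"roll": 0,"grip": 0},{"xyz": [0,0,-40],"roll": 0,"grip": 0},{"xyz": [0,2,-23],"roll": 0,"grip": 0}])

```text
time_s: 18.32
position: [0.4981, -0.1935, 0.2252]
tcp_rot: [[-1.0, 0.001, 0.005], [0.001, 1.0, -0.003], [-0.005, -0.003, -1.0]]
force: [0.7, -1.3, -1.8]
opening: 0.621
grasp_force: 30.0
```

>>> move_arm(increments=[{"xyz": [0,0,0],"roll": 0,"grip": 0},{"xyz": [0,0,0],"roll": 0,"grip": 0},{"xyz": [0,0,0],"roll": 0,"grip": 0},{"xyz": [0,0,0],"roll": 0,"grip": 0},{"xyz": [0,0,0],"roll": 0,"grip": 0}])

```text
time_s: 18.73
position: [0.4957, -0.192, 0.2188]
tcp_rot: [[-1.0, 0.001, -0.004], [0.001, 1.0, 0.003], [0.004, 0.003, -1.0]]
force: [-0.3, -0.1, -2.7]
opening: 0.624
grasp_force: 30.0
```

```bash
python3 weigh.py 12
```

```text
F [-0.068  0.076 -2.464] sd [0.5  0.66 0.51] tau [ 3.0000e-03 -3.8099e+01 -1.6758e+01 -6.6000e-02  5.6000e-02  0.0000e+00] sd [0.016 0.105 0.046 0.    0.009 0.   ] q [ -33.22   23.27   95.39    0.     61.34 -123.17] [ 0.497  -0.1927  0.221 ]
```

About 250 g, so the white crate is right whichever estimate holds.

>>> move_arm(increments=[{"xyz": [2,18,0],"roll": 0,"grip": 0},{"xyz": [6,37,0],"roll": 0,"grip": 0},{"xyz": [6,38,0],"roll": 0,"grip": 0},{"xyz": [6,38,0],"roll": 0,"grip": 0},{"xyz": [6,38,0],"roll": 0,"grip": 0}])

```text
time_s: 19.75
position: [0.4707, -0.0224, 0.2211]
tcp_rot: [[-1.0, 0.002, 0.001], [0.002, 1.0, 0.0], [-0.001, 0.0, -1.0]]
force: [0.8, 0.0, -2.7]
opening: 0.624
grasp_force: 30.0
```

>>> move_arm(increments=[{"xyz": [6,38,0],"roll": 0,"grip": 0},{"xyz": [6,38,0],"roll": 0,"grip": 0},{"xyz": [6,38,0],"roll": 0,"grip": 0},{"xyz": [6,38,0],"roll": 0,"grip": 0},{"xyz": [6,38,0],"roll": 0,"grip": 0}])

```text
time_s: 20.17
position: [0.4408, 0.1681, 0.2213]
tcp_rot: [[-1.0, 0.001, 0.001], [0.001, 1.0, 0.0], [-0.001, 0.0, -1.0]]
force: [0.8, 0.4, -2.6]
opening: 0.623
grasp_force: 30.0
```

>>> move_arm(increments=[{"xyz": [6,38,0],"roll": 0,"grip": 0},{"xyz": [6,38,0],"roll": 0,"grip": 0},{"xyz": [6,38,0],"roll": 0,"grip": 0},{"xyz": [5,37,0],"roll": 0,"grip": 0},{"xyz": [1,15,0],"roll": 0,"grip": 0}])

```text
time_s: 20.58
position: [0.4164, 0.3369, 0.2213]
tcp_rot: [[-1.0, -0.002, 0.001], [-0.002, 1.0, 0.003], [-0.001, 0.003, -1.0]]
force: [0.7, -0.0, -2.6]
opening: 0.624
grasp_force: 30.0
```

>>> move_arm(increments=[{"xyz": [0,0,0],"roll": 0,"grip": 0},{"xyz": [0,0,0],"roll": 0,"grip": 0},{"xyz": [0,0,0],"roll": 0,"grip": 0}])

```text
time_s: 20.83
position: [0.4171, 0.3316, 0.2208]
tcp_rot: [[-1.0, 0.001, -0.001], [0.001, 1.0, -0.001], [0.001, -0.001, -1.0]]
force: [-0.2, -0.3, -2.5]
opening: 0.622
grasp_force: 30.0
```

Run:
```python
from h import *
im,d=bot.capture('top');save(im[170:300,130:290].repeat(4,0).repeat(4,1),'t2.png')
print(bot.read_state()['position'])
q=cloud('top',np.ones(d.shape,bool),d);k=q[(abs(q[:,2]-.125)<.005)&(q[:,0]>.45)&(q[:,0]<.65)&(q[:,1]>.25)]
for x in(.577,.497):
    g=k[abs(k[:,0]-x)<.035];print(len(g),g.mean(0) if len(g) else '')
```

```text
[0.41727576 0.33124038 0.22080092]
249 [0.57658054 0.38957105 0.12546551]
224 [0.49614228 0.34102325 0.12518042]
```

View pics/t2.png

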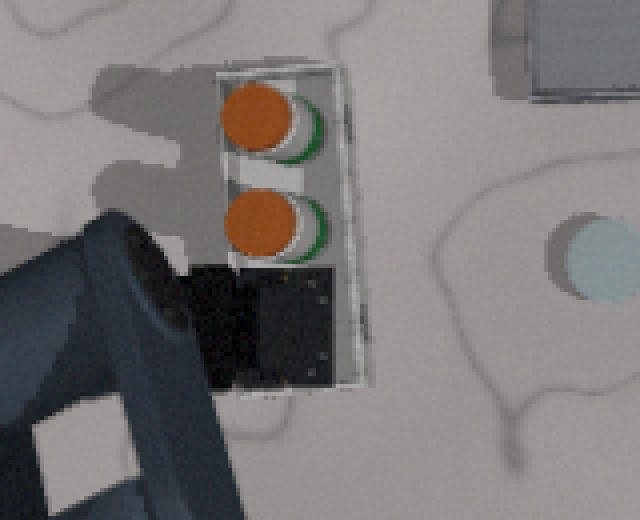

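Two jars stand upright in the white crate, at crop pixels (257,118) and (260,224), with the third above the empty near slot. I'm lowering it now.

>>> move_arm(increments=[{"xyz": [0,0,20],"roll": 0,"grip": 0},{"xyz": [0,0,30],"roll": 0,"grip": 0},{"xyz": [0,0,30],"roll": 0,"grip": 0},{"xyz": [0,0,30],"roll": 0,"grip": 0},{"xyz": [0,0,20],"roll": 0,"grip": 0}])

```text
time_s: 21.3
position: [0.4169, 0.3303, 0.0889]
tcp_rot: [[-1.0, 0.003, -0.003], [0.003, 1.0, -0.002], [0.003, -0.002, -1.0]]
force: [-0.9, 0.1, -2.6]
opening: 0.62
grasp_force: 30.0
```

>>> move_arm(increments=[{"xyz": [0,0,12],"roll": 0,"grip": 0},{"xyz": [0,0,5],"roll": 0,"grip": 0},{"xyz": [0,0,3.5],"roll": 0,"grip": 0},{"xyz": [0,0,0],"roll": 0,"grip": 0},{"xyz": [0,0,0],"roll": 0,"grip": 0}])

```text
time_s: 21.72
position: [0.4183, 0.3323, 0.0713]
tcp_rot: [[-1.0, 0.002, 0.002], [0.002, 1.0, 0.001], [-0.002, 0.001, -1.0]]
force: [1.2, 0.0, -2.1]
opening: 0.623
grasp_force: 30.0
```

>>> move_arm(increments=[{"xyz": [0,0,1],"roll": 0,"grip": 0},{"xyz": [0,0,0],"roll": 0,"grip": 0},{"xyz": [0,0,0],"roll": 0,"grip": 0}])

```text
time_s: 21.97
position: [0.4177, 0.3326, 0.07]
tcp_rot: [[-1.0, 0.001, 0.001], [0.001, 1.0, 0.001], [-0.001, 0.001, -1.0]]
force: [-0.4, -0.5, -2.7]
opening: 0.622
grasp_force: 30.0
```

>>> move_arm(increments=[{"xyz": [0,0,0],"roll": 0,"grip": 100},{"xyz": [0,0,0],"roll": 0,"grip": 100},{"xyz": [0,0,0],"roll": 0,"grip": 100},{"xyz": [0,0,0],"roll": 0,"grip": 100},{"xyz": [0,0,0],"roll": 0,"grip": 100}])

```text
time_s: 22.38
position: [0.4175, 0.3325, 0.0696]
tcp_rot: [[-1.0, 0.001, 0.001], [0.001, 1.0, 0.0], [-0.001, 0.0, -1.0]]
force: [0.1, 0.6, -0.6]
opening: 0.915
grasp_force: 0.0
```

>>> move_arm(increments=[{"xyz": [0,0,-20],"roll": 0,"grip": 100},{"xyz": [0,0,-35],"roll": 0,"grip": 100},{"xyz": [0,0,-40],"roll": 0,"grip": 100},{"xyz": [0,0,-35],"roll": 0,"grip": 100},{"xyz": [-5,-20,-20],"roll": 0,"grip": 100}])

```text
time_s: 22.8
position: [0.4237, 0.3152, 0.2236]
tcp_rot: [[-1.0, -0.002, 0.006], [-0.002, 1.0, 0.005], [-0.006, 0.005, -1.0]]
force: [1.2, 0.1, 0.3]
opening: 1.001
grasp_force: 0.0
```

>>> move_arm(increments=[{"xyz": [-6,-40,0],"roll": 0,"grip": 60},{"xyz": [-6,-40,0],"roll": 0,"grip": 60},{"xyz": [-6,-40,0],"roll": 0,"grip": 60},{"xyz": [-6,-40,0],"roll": 0,"grip": 60},{"xyz": [-6,-40,0],"roll": 0,"grip": 60}])

```text
time_s: 23.22
position: [0.452, 0.1107, 0.2197]
tcp_rot: [[-1.0, 0.0, 0.001], [0.0, 1.0, -0.0], [-0.001, -0.0, -1.0]]
force: [1.5, -0.9, 0.9]
opening: 0.709
grasp_force: 0.0
```

>>> move_arm(increments=[{"xyz": [-6,-40,0],"roll": 0,"grip": 60},{"xyz": [-6,-40,0],"roll": 0,"grip": 60},{"xyz": [-6,-40,0],"roll": 0,"grip": 60},{"xyz": [-6,-40,0],"roll": 0,"grip": 60},{"xyz": [-2,-39,0],"roll": 0,"grip": 60}])

```text
time_s: 23.63
position: [0.4786, -0.089, 0.2197]
tcp_rot: [[-1.0, 0.001, 0.001], [0.001, 1.0, -0.001], [-0.001, -0.001, -1.0]]
force: [1.0, 0.4, 0.1]
opening: 0.602
grasp_force: 0.0
```

>>> move_arm(increments=[{"xyz": [0,0,0],"roll": 0.088,"grip": 60},{"xyz": [0,0,0],"roll": 0,"grip": 60},{"xyz": [0,0,0],"roll": 0,"grip": 60},{"xyz": [0,0,0],"roll": 0,"grip": 60}])

```text
time_s: 23.97
position: [0.4775, -0.0856, 0.2193]
tcp_rot: [[-0.996, 0.086, -0.001], [0.086, 0.996, 0.001], [0.001, 0.001, -1.0]]
force: [-0.0, -0.5, 0.0]
opening: 0.597
grasp_force: 0.0
```

```bash
cat > sc.py <<'E'
from h import *
im,d=bot.capture('wrist');s=bot.read_state();print(np.round(s['position'],4),np.round(s['tcp_rot'],3).tolist())
save(im,'w4.png')
for o in bot.trace('scoop','wrist')[:2]:
    q=cloud('wrist',o['mask'],d);q=q[(q[:,2]<.035)&(q[:,2]>.005)]
    print(o['conf'],len(q))
    if len(q)<50: continue
    (cx,cy),(w,h),a=cv2.minAreaRect(np.ascontiguousarray(q[:,:2]).astype(np.float32).reshape(-1,1,2));print(cx,cy,w,h,a)
    a=q[:,:2].mean(0);u=np.linalg.svd(q[:,:2]-a,full_matrices=False)[2][0];u*=np.sign(u[0]);t=(q[:,:2]-a)@u;v=(q[:,:2]-a)@[-u[1],u[0]]
    print(a,np.degrees(np.arctan2(u[1],u[0])),t.min(),t.max())
    for b in np.arange(t.min(),t.max(),.015):
        m=(t>=b)&(t<b+.015);mid=(v[m].max()+v[m].min())/2
        print((a+(b+.0075)*u+mid*np.array([-u[1],u[0]])).round(4),np.ptp(v[m]).round(3),np.percentile(q[m,2],90).round(3))
E
python3 sc.py
```

```text
[ 0.4775 -0.0854  0.2193] [[-0.996, 0.086, -0.001], [0.086, 0.996, 0.001], [0.001, 0.0, -1.0]]
0.9 1610
0.47142118215560913 -0.09030907601118088 0.03365683555603027 0.15505185723304749 84.70716094970703
[ 0.46403214 -0.089816  ] -5.277761403549277 -0.07012152743505781 0.0849298334701947
[ 0.4017 -0.084 ] 0.015 0.014
[ 0.4166 -0.0853] 0.015 0.014
[ 0.4316 -0.0867] 0.015 0.014
[ 0.4465 -0.0881] 0.016 0.014
[ 0.4614 -0.0895] 0.016 0.015
[ 0.4763 -0.0914] 0.015 0.014
[ 0.4913 -0.0923] 0.033 0.017
[ 0.5063 -0.0935] 0.033 0.019
[ 0.5212 -0.0949] 0.034 0.019
[ 0.5361 -0.0963] 0.034 0.019
[ 0.5511 -0.0976] 0.031 0.018
```

>>> move_arm(increments=[{"xyz": [-2,-4,25],"roll": 0,"grip": 60},{"xyz": [0,0,40],"roll": 0,"grip": 60},{"xyz": [0,0,40],"roll": 0,"grip": 60},{"xyz": [0,0,40],"roll": 0,"grip": 60},{"xyz": [0,0,30],"roll": 0,"grip": 60}])

```text
time_s: 24.48
position: [0.4789, -0.0892, 0.0423]
tcp_rot: [[-0.996, 0.086, -0.002], [0.086, 0.996, 0.001], [0.002, 0.001, -1.0]]
force: [0.9, -0.3, -0.8]
opening: 0.6
grasp_force: 0.0
```

>>> move_arm(increments=[{"xyz": [0,0,15],"roll": 0,"grip": 60},{"xyz": [0,0,10],"roll": 0,"grip": 60},{"xyz": [0,0,7],"roll": 0,"grip": 60},{"xyz": [0,0,4],"roll": 0,"grip": 60},{"xyz": [0,0,0],"roll": 0,"grip": 60}])

```text
time_s: 24.9
position: [0.4801, -0.0906, 0.0085]
tcp_rot: [[-0.996, 0.088, 0.001], [0.088, 0.996, -0.0], [-0.001, -0.0, -1.0]]
force: [0.2, 0.8, -0.1]
opening: 0.6
grasp_force: 0.0
```

>>> move_arm(increments=[{"xyz": [0,0,0],"roll": 0,"grip": 60},{"xyz": [0,0,0],"roll": 0,"grip": 60}])

```text
time_s: 25.07
position: [0.4805, -0.0911, 0.0094]
tcp_rot: [[-0.996, 0.088, 0.002], [0.088, 0.996, -0.001], [-0.002, -0.001, -1.0]]
force: [-0.5, 0.4, 0.3]
opening: 0.598
grasp_force: 0.0
```

>>> move_arm(increments=[{"xyz": [0,0,3],"roll": 0,"grip": 60},{"xyz": [0,0,2.5],"roll": 0,"grip": 60},{"xyz": [0,0,0],"roll": 0,"grip": 0},{"xyz": [0,0,0],"roll": 0,"grip": 0},{"xyz": [0,0,0],"roll": 0,"grip": 0}])

```text
time_s: 25.48
position: [0.4796, -0.0909, 0.0029]
tcp_rot: [[-0.996, 0.089, -0.0], [0.089, 0.996, 0.0], [0.0, 0.0, -1.0]]
force: [-0.2, 0.2, 0.2]
opening: 0.455
grasp_force: 0.0
```

>>> move_arm(increments=[{"xyz": [0,0,0],"roll": 0,"grip": 0},{"xyz": [0,0,0],"roll": 0,"grip": 0},{"xyz": [0,0,0],"roll": 0,"grip": 0},{"xyz": [0,0,0],"roll": 0,"grip": 0},{"xyz": [0,0,0],"roll": 0,"grip": 0}])

```text
time_s: 25.9
position: [0.4796, -0.0908, 0.0029]
tcp_rot: [[-0.996, 0.089, -0.0], [0.089, 0.996, 0.0], [0.0, 0.0, -1.0]]
force: [0.7, 0.0, -0.4]
opening: 0.177
grasp_force: 30.0
```

>>> move_arm(increments=[{"xyz": [0,0,0],"roll": 0,"grip": 0},{"xyz": [0,0,0],"roll": 0,"grip": 0},{"xyz": [0,0,0],"roll": 0,"grip": 0}])

```text
time_s: 26.15
position: [0.4797, -0.0909, 0.0029]
tcp_rot: [[-0.996, 0.089, 0.0], [0.089, 0.996, -0.0], [-0.0, -0.0, -1.0]]
force: [-0.1, 0.3, 0.8]
opening: 0.181
grasp_force: 30.0
```

>>> move_arm(increments=[{"xyz": [0,0,-15],"roll": 0,"grip": 0},{"xyz": [0,0,-30],"roll": 0,"grip": 0},{"xyz": [0,0,-30],"roll": 0.1,"grip": 0},{"xyz": [0,0,-25],"roll": 0.122,"grip": 0},{"xyz": [0,0,0],"roll": 0.122,"grip": 0}])

```text
time_s: 26.57
position: [0.4822, -0.0918, 0.107]
tcp_rot: [[-0.905, 0.425, 0.008], [0.425, 0.905, -0.003], [-0.009, 0.0, -1.0]]
force: [1.1, -0.8, -1.0]
opening: 0.181
grasp_force: 30.0
```

>>> move_arm(increments=[{"xyz": [0,0,0],"roll": 0.122,"grip": 0},{"xyz": [0,0,0],"roll": 0.122,"grip": 0},{"xyz": [0,0,0],"roll": 0.122,"grip": 0},{"xyz": [0,0,0],"roll": 0.122,"grip": 0},{"xyz": [0,0,0],"roll": 0.122,"grip": 0}])

```text
time_s: 26.98
position: [0.4794, -0.0907, 0.1029]
tcp_rot: [[-0.499, 0.867, -0.0], [0.867, 0.499, 0.0], [0.0, -0.0, -1.0]]
force: [0.9, 0.2, -0.8]
opening: 0.183
grasp_force: 30.0
```

>>> move_arm(increments=[{"xyz": [0,0,0],"roll": 0.122,"grip": 0},{"xyz": [0,0,0],"roll": 0.122,"grip": 0},{"xyz": [0,0,0],"roll": 0.122,"grip": 0},{"xyz": [0,0,0],"roll": 0.122,"grip": 0},{"xyz": [0,0,0],"roll": 0,"grip": 0}])

```text
time_s: 27.4
position: [0.4794, -0.0907, 0.1028]
tcp_rot: [[-0.038, 0.999, -0.0], [0.999, 0.038, 0.0], [0.0, -0.0, -1.0]]
force: [0.0, -0.5, -0.4]
opening: 0.182
grasp_force: 30.0
```

>>> move_arm(increments=[{"xyz": [-12,20,0],"roll": 0,"grip": 0},{"xyz": [-17,30,0],"roll": 0,"grip": 0},{"xyz": [-17,30,0],"roll": 0,"grip": 0},{"xyz": [-17,30,0],"roll": 0,"grip": 0},{"xyz": [-17,30,0],"roll": 0,"grip": 0}])

```text
time_s: 27.82
position: [0.6237, -0.1658, 0.1028]
tcp_rot: [[-0.044, 0.999, -0.001], [0.999, 0.044, 0.0], [0.0, -0.001, -1.0]]
force: [-0.2, -1.1, -0.8]
opening: 0.181
grasp_force: 30.0
```

>>> move_arm(increments=[{"xyz": [-17,30,0],"roll": 0,"grip": 0},{"xyz": [-14,25,0],"roll": 0,"grip": 0},{"xyz": [0,0,0],"roll": 0,"grip": 0},{"xyz": [0,0,0],"roll": 0,"grip": 0},{"xyz": [0,0,0],"roll": 0,"grip": 0}])

```text
time_s: 28.23
position: [0.6774, -0.1932, 0.1019]
tcp_rot: [[-0.042, 0.999, -0.003], [0.999, 0.042, 0.002], [0.002, -0.003, -1.0]]
force: [0.6, 0.4, -0.1]
opening: 0.179
grasp_force: 30.0
```

Run:
```python
from h import *
im,d=bot.capture('side')
print(bot.read_state()['position'])
save(cv2.resize(im,(800,500)),'s3.png')
o=bot.trace('tool_tray','side')[0];q=cloud('side',o['mask'],d);print(o['conf'],np.percentile(q,[2,98],axis=0).round(3))
im,d=bot.capture('wrist');save(im,'w5.png')
for o in bot.trace('scoop','wrist')[:1]:
    q=cloud('wrist',o['mask'],d);print(o['conf'],len(q),np.percentile(q,[2,50,98],axis=0).round(3),cv2.minAreaRect(np.ascontiguousarray(q[:,:2]).astype(np.float32).reshape(-1,1,2)))
```

```text
[ 0.6770842  -0.19287939  0.10211524]
0.74 [[ 0.597 -0.092  0.003]
 [ 0.737  0.15   0.033]]
0.96 7097 [[ 0.667 -0.249  0.102]
 [ 0.676 -0.16   0.113]
 [ 0.692 -0.109  0.117]] ((0.6774946451187134, -0.17698389291763306), (0.03352462500333786, 0.1493087261915207), 1.9799792766571045)
```

View pics/s3.png

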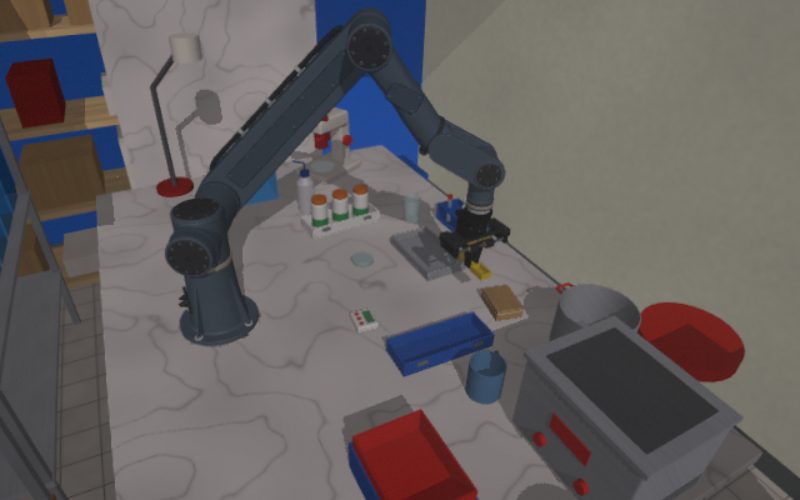

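The jars all stand in the white crate, at (320,212), (340,206) and (360,200). The scoop in the gripper is at (478,268), on the wrong side of the tray at (430,250): I had the sign of the tool x shift wrong. Nothing was touched, so I'm shifting back.

>>> move_arm(increments=[{"xyz": [20,0,0],"roll": 0,"grip": 0},{"xyz": [33,0,0],"roll": 0,"grip": 0},{"xyz": [33,1,0],"roll": 0,"grip": 0},{"xyz": [33,1,0],"roll": 0,"grip": 0},{"xyz": [33,1,0],"roll": 0,"grip": 0}])

```text
time_s: 28.85
position: [0.6749, -0.0405, 0.1033]
tcp_rot: [[-0.04, 0.999, -0.0], [0.999, 0.04, 0.0], [0.0, -0.0, -1.0]]
force: [0.0, 0.5, -0.5]
opening: 0.181
grasp_force: 30.0
```

>>> move_arm(increments=[{"xyz": [33,0,0],"roll": 0,"grip": 0},{"xyz": [32,0,0],"roll": 0,"grip": 0},{"xyz": [0,0,15],"roll": 0,"grip": 0},{"xyz": [0,0,20],"roll": 0,"grip": 0},{"xyz": [0,0,0],"roll": 0,"grip": 0}])

```text
time_s: 29.27
position: [0.6698, 0.0246, 0.065]
tcp_rot: [[-0.042, 0.999, -0.007], [0.999, 0.042, 0.001], [0.001, -0.007, -1.0]]
force: [-0.6, -0.0, -0.5]
opening: 0.184
grasp_force: 30.0
```

>>> move_arm(increments=[{"xyz": [0,0,0],"roll": 0,"grip": 0},{"xyz": [0,0,0],"roll": 0,"grip": 0}])

```text
time_s: 29.43
position: [0.6735, 0.0227, 0.0687]
tcp_rot: [[-0.04, 0.999, 0.001], [0.999, 0.04, -0.0], [-0.0, 0.001, -1.0]]
force: [0.6, 0.1, -0.2]
opening: 0.179
grasp_force: 30.0
```

Run:
```python
from h import *
im,d=bot.capture('wrist');save(im,'w6.png');print(bot.read_state()['position'])
for l in('scoop','tool_tray'):
  for o in bot.trace(l,'wrist')[:1]:
    q=cloud('wrist',o['mask'],d);print(l,o['conf'],len(q),np.percentile(q,[1,50,99],axis=0).round(3))
```

```text
[0.67393149 0.02244965 0.06907286]
scoop 0.71 7252 [[ 0.66  -0.034  0.004]
 [ 0.673  0.056  0.079]
 [ 0.69   0.108  0.112]]
tool_tray 0.69 43579 [[ 0.6   -0.006  0.002]
 [ 0.66   0.09   0.004]
 [ 0.737  0.149  0.031]]
```

View pics/w6.png

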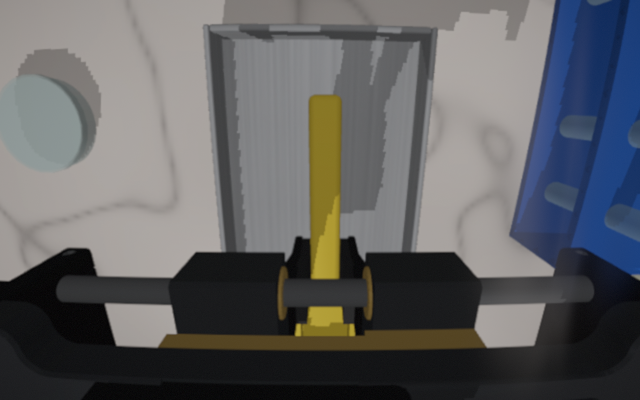

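The handle, ending at pixel (325,97), lies centred between the tray walls at columns 210 and 432, so I'm lowering it.

>>> move_arm(increments=[{"xyz": [0,0,20],"roll": 0,"grip": 0},{"xyz": [0,0,20],"roll": 0,"grip": 0},{"xyz": [0,0,10],"roll": 0,"grip": 0},{"xyz": [0,0,6],"roll": 0,"grip": 0},{"xyz": [0,0,0],"roll": 0,"grip": 0}])

```text
time_s: 30.0
position: [0.6725, 0.0228, 0.0108]
tcp_rot: [[-0.04, 0.999, -0.002], [0.999, 0.04, 0.0], [0.0, -0.002, -1.0]]
force: [0.5, -0.1, 0.0]
opening: 0.177
grasp_force: 30.0
```

>>> move_arm(increments=[{"xyz": [0,0,3],"roll": 0,"grip": 0},{"xyz": [0,0,1],"roll": 0,"grip": 0},{"xyz": [0,0,0],"roll": 0,"grip": 0},{"xyz": [0,0,0],"roll": 0,"grip": 0}])

```text
time_s: 30.33
position: [0.6738, 0.023, 0.0086]
tcp_rot: [[-0.04, 0.999, 0.001], [0.999, 0.04, -0.0], [-0.0, 0.001, -1.0]]
force: [0.2, 0.4, -0.5]
opening: 0.18
grasp_force: 30.0
```

>>> move_arm(increments=[{"xyz": [0,0,0],"roll": 0,"grip": 45},{"xyz": [0,0,0],"roll": 0,"grip": 45},{"xyz": [0,0,0],"roll": 0,"grip": 45},{"xyz": [0,0,0],"roll": 0,"grip": 45},{"xyz": [0,0,0],"roll": 0,"grip": 45}])

```text
time_s: 30.75
position: [0.6734, 0.023, 0.008]
tcp_rot: [[-0.04, 0.999, 0.0], [0.999, 0.04, -0.0], [-0.0, 0.0, -1.0]]
force: [0.1, 0.7, -0.6]
opening: 0.43
grasp_force: 0.0
```

>>> move_arm(increments=[{"xyz": [0,0,-20],"roll": 0,"grip": 45},{"xyz": [0,0,-40],"roll": 0,"grip": 45},{"xyz": [0,0,-40],"roll": 0,"grip": 45},{"xyz": [0,0,-40],"roll": 0,"grip": 45},{"xyz": [0,0,-40],"roll": 0,"grip": 45}])

```text
time_s: 31.17
position: [0.6728, 0.023, 0.1896]
tcp_rot: [[-0.04, 0.999, -0.001], [0.999, 0.04, 0.0], [0.0, -0.001, -1.0]]
force: [0.3, -0.2, 0.1]
opening: 0.451
grasp_force: 0.0
```

>>> move_arm(increments=[{"xyz": [-35,-10,0],"roll": 0,"grip": 45},{"xyz": [-40,-10,0],"roll": 0,"grip": 45},{"xyz": [-40,-10,0],"roll": 0,"grip": 45},{"xyz": [-40,-10,0],"roll": 0,"grip": 45},{"xyz": [-35,-10,0],"roll": 0,"grip": 45}])

```text
time_s: 31.58
position: [0.6303, -0.1711, 0.1882]
tcp_rot: [[-0.04, 0.999, 0.001], [0.999, 0.04, -0.001], [-0.001, 0.001, -1.0]]
force: [-0.1, -0.2, 1.0]
opening: 0.447
grasp_force: 0.0
```

>>> move_arm(increments=[{"xyz": [0,0,0],"roll": 0,"grip": 45},{"xyz": [0,0,0],"roll": 0,"grip": 45},{"xyz": [0,0,0],"roll": 0,"grip": 45}])

```text
time_s: 31.83
position: [0.6307, -0.1686, 0.1878]
tcp_rot: [[-0.039, 0.999, -0.0], [0.999, 0.039, 0.001], [0.001, -0.0, -1.0]]
force: [-0.7, 0.0, -0.9]
opening: 0.448
grasp_force: 0.0
```

Run:
```python
from h import *
im,d=bot.capture('top');save(im[140:290,160:390].repeat(3,0).repeat(3,1),'t4.png')
for l in('scoop','dish','timer','jar_1','wash_bottle'):
  for o in bot.trace(l,'top')[:3]:
    q=cloud('top',o['mask'],d);print(l,round(o['conf'],2),len(q),np.percentile(q,[2,50,98],axis=0).round(3).tolist())
```

```text
scoop 0.58 349 [[0.66, -0.041, 0.002], [0.674, 0.008, 0.015], [0.692, 0.106, 0.026]]
dish 0.68 211 [[0.453, 0.056, 0.003], [0.48, 0.082, 0.017], [0.502, 0.117, 0.025]]
jar_1 0.91 405 [[0.393, 0.306, 0.015], [0.417, 0.322, 0.123], [0.443, 0.355, 0.129]]
jar_1 0.82 377 [[0.549, 0.318, 0.02], [0.571, 0.335, 0.122], [0.595, 0.367, 0.13]]
jar_1 0.57 366 [[0.471, 0.314, 0.025], [0.494, 0.328, 0.122], [0.517, 0.361, 0.13]]
wash_bottle 0.59 689 [[0.391, 0.46, -0.003], [0.419, 0.478, 0.114], [0.451, 0.592, 0.186]]
```

View pics/t4.png

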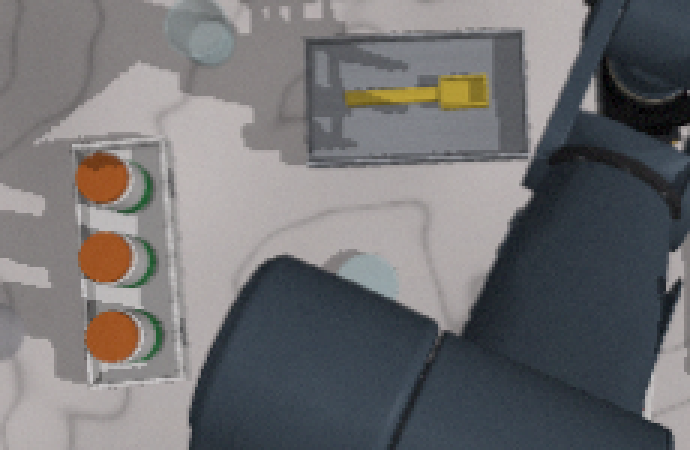

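The three jars stand upright in the white crate, at crop pixels (102,178), (105,257) and (112,336). The scoop lies inside the tray from (345,98) to (488,90), and the dish is in place at (368,278).

```bash
python3 -c "from rig import bot;print(bot.hand_in())"
```

```text
the job is handed in; nothing more can be done
None
```

The job is handed in at about 32 s of the 72 s allowed, with no verdict returned: all three jars weighed in light (about 150–200, 140 and 245–275 g) and stand upright in the white crate, and the scoop lies inside the tool tray.

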